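# Add two tumblers to the covered stack

## Robot

A 7-joint arm with a two-finger parallel gripper is mounted at the origin on a cart in front of the work surface, level with it; the furniture and walls round the work are solid. World frame = base frame: x ahead of the robot, y to its left, z up, the work surface at z = 0. Lengths are in m, angles in rad, forces in N, time in s.
With the tool pointing down it reaches from about 0.4 to 0.85 m from the base axis. Payload 4.5 kg.
Tool frame: the origin (TCP) lies midway between the tips of the shut fingers; the grasp point (between the pads) lies tcp_to_grasp behind it (tcp_to_grasp is the distance from the TCP to the grasp point, in m); y points along the fingers, x is the direction in which the jaws open and shut, and the axes are right-handed (so a half turn about y gives the same grasp; the last joint's range is limited). The gripper opens to 85 mm and grips with 20 to 120 N. Pads are 22 mm wide; open, the fingers measure 114 mm over their backs; the gripper's body (76 mm by 85 mm) begins 54 mm behind the grasp point. The pads swing forward as they close: fully open they stand 13 mm farther back than shut.
Start: joints at [1.258, 0.689, -0.195, 1.565, 0.157, 0.902, -0.215], TCP at [0.212, -0.588, 0.231] pointing down, gripper open.
Joint ranges: [-3.01, 3.01], [-0.46, 2.08], [-1.47, 1.51], [0.13, 2.56], [-1, 4.14], [0.04, 2.09], [-2.66, 2.66]. Speed limits (rad/s): [2.57, 2.57, 3.14, 3.14, 3.14, 3.14, 3.14].

## Interface

Orientations are given as a unit quaternion [w, x, y, z].
In Python, from rig import get_obs, get_image, sign_off, outline_of, tcp_to_grasp gives the robot as it stands.
- The arm moves only by the tool apply_moves, never from a script. Its arguments are lists of equal length, an entry for each row: "translation": the shift along the tool's x, y, z as a fraction of full scale, a list of three; "roll": the turn about the tool's y as a fraction of full scale. A call has 1 to 20 rows; each row shifts and turns the commanded pose from where the row before left it, along the tool's axes as they then stand; what a row does not reach is not made up. Full scale, the value 1, is 0.03 m for a shift and 0.12 rad for a turn. A row lasts 1/8 s, in which the tool goes at most 62.5 mm and 10.7 degrees, less where a joint would pass 70% of its speed; a pose out of reach is approached as far as the arm can. A call with a number of a shift or a turn outside -1 to 1 is refused whole. A call with a gripper value outside its range is refused whole. "jaw" is the opening, from 0 (shut) to 1 (fully open), set as the call begins (left out, the last holds). The fingers move at their own pace and stop on an object; "newtons" is the grip in N (left out, the last holds). Time passes only in rows, so rows that do not move let the fingers close. It gives the time, the measured TCP pose, the force and the opening at its end, in the units of the state.
- get_obs(): the state, without advancing time (a new reading comes with each control period).
- get_image(name): name is "scene" or "top"; returns a dict with "pixels" (400x640x3 uint8, red, green, blue), "depth" (400x640 float32, m along the optical axis (not along the pixel's ray), 0 where there is no reading), "fx", "fy", "cx", "cy" (pixels), "k1" (the pictures are not rectified: a ray, as slopes to the right and down, at radius r is drawn at 1 + k1 r^2 times it, then the intrinsics apply), "extrinsics" (4x4, takes a point from camera to world coordinates). Camera axes: x right, y down, z forward; pixel columns grow to the right and rows downward; lengths in m; the calibration is good to about 2 mm. A picture is of the moment at which its call begins.
- sign_off(): hands the job in, once; it reports no verdict.
Trained networks look in a picture, given as the dict that the camera call returned (one of the last four; its "shot" number tells which), for a name from the list of things; names that differ only in an ending like _2 or _b are one class to them, and where a whole thing is asked for, a point or a joint stands for the part that bears it (a point fixed in the world has none). Each returns a list of dicts, best first, with "score" (0 to 1); they miss things now and then, are a little off and sometimes report something else, mostly with a low value. They report only what shows in the picture. A call takes as long as a camera call. They do not tell look-alikes from the thing itself.
- outline_of(picture, target): "mask" (400x640 bool, what is visible of it) and "centre" ([column, row] in pixels, amid what is visible of it).
The state is a dict: "time": time; "joints": joint angles; "joint_vel": joint speeds; "joint_torque": joint torques, N m; "eef_pos": TCP position; "ee_rot": TCP orientation; "force": force on the tool from outside, world axes, zero at the start; "torque": the same for the moment, N m; "grip_width": finger opening in m.
Only numpy, scipy, OpenCV 4.12 (cv2) and the standard library are available. Lean on these libraries where they do the work, as an engineer would, in place of code of your own. Each camera call takes 0.05 s, during which the arm holds its last target.

## Task

Put the clean tumblers away: lift the lid off the white tumbler, nest the blue and yellow ones into it, in either order, so that the three make one straight stack on the coaster with every cup fully seated, and put the lid back on the top one, sitting flat. Put the cups and the lid down rather than letting them fall, don't knock a cup over, and leave the mug, lemon and matchbox where they are.

Things in the scene. Friction and masses are not known exactly. Their poses are not given: they have to be found in the camera images.
- tumbler_white_centre (a point): centre (half-way up, on the axis; 46 mm above the underside) of the white stacking tumbler, an open hard-plastic cup, mouth up, on the coaster, 92 mm tall, 110 g. Its top 32 mm is an upright band 62 mm across (57 inside); below a sloping 4 mm shoulder the body tapers from 53 to 39 mm across at the foot. z axis up along the cup.
- tumbler_blue_centre (a point): centre (half-way up, on the axis; 46 mm above the underside) of the blue stacking tumbler, an open hard-plastic cup, mouth up, 92 mm tall, 110 g. Its top 32 mm is an upright band 62 mm across (57 inside); below a sloping 4 mm shoulder the body tapers from 53 to 39 mm across at the foot. z axis up along the cup.
- tumbler_yellow_centre (a point): centre (half-way up, on the axis; 46 mm above the underside) of the yellow stacking tumbler, an open hard-plastic cup, mouth up, 92 mm tall, 110 g. Its top 32 mm is an upright band 62 mm across (57 inside); below a sloping 4 mm shoulder the body tapers from 53 to 39 mm across at the foot. z axis up along the cup.
- lid_knob (a point): middle of the knob of the one drop-in lid, which starts on the white tumbler: a pale wooden disc 68 mm across, 4 mm thick, with an upright round knob 19 mm across and 24 mm tall, and under it a white plug 6 mm deep, tapering from 46 to 40 mm across, that drops into a tumbler's mouth until the disc rests on the rim. The point is 16 mm above the disc's underside, 12 mm below the knob's top. z axis up.
- coaster_top (a point): centre of the top of the round dark-wood coaster with a cork face, 84 mm across, fixed to the worktop; its top is 7 mm above the worktop. z axis up.
- clear_patch (a point): middle of a bare patch of worktop, on its surface, at least 90 mm across, where the lid can be laid for the time being (any other free spot does as well).
- enamel_mug: white enamel mug with dark blue rim, 80 mm tall and 82 mm across, with a handle; bystander. Origin at the centre of its underside.
- lemon: yellow lemon, 72 x 57 x 58 mm, lying on the worktop; bystander. Origin at the centre of its underside.
- matchbox: red and brown matchbox lying flat, 36 x 54 x 16 mm; bystander. Origin at the centre of its underside.
- tumbler_white: the white tumbler as a body, origin at the centre of its underside. The three are alike but for colour. The body of one slides into the mouth of another until its shoulder seats on the other's rim; it then stands 34.5 mm higher than the one below, its upright band left showing.
- tumbler_blue: the blue tumbler as a body, origin at the centre of its underside. The three are alike but for colour. The body of one slides into the mouth of another until its shoulder seats on the other's rim; it then stands 34.5 mm higher than the one below, its upright band left showing.
- tumbler_yellow: the yellow tumbler as a body, origin at the centre of its underside. The three are alike but for colour. The body of one slides into the mouth of another until its shoulder seats on the other's rim; it then stands 34.5 mm higher than the one below, its upright band left showing.
- lid: the lid as a body; origin at the centre of the underside of its plug, 22 mm below the knob point. 50 g.
Not all that is in view belongs to the job. What is shaped like the tumbler_blue but green is not meant. Of the things shaped like the lid, the wooden one is meant.

How it is judged:
At the end, for the whole second after the job is handed in: The white tumbler stands within 20 mm of the coaster's centre, the others seated in turn (axes within 5 mm; steps of 30.5 to 37.5 mm, 34.5 being full) and the lid on top (axes within 6 mm, height within 3 mm); all upright within 0.08 rad and at rest (under 0.02 m/s) (((horizontal distance between tumbler_white_centre and coaster_top below 0.02 m and height (world z) of tumbler_white_centre below 0.056 m and horizontal distance between tumbler_blue_centre and tumbler_white_centre below 0.005 m and z of tumbler_blue_centre in the frame of tumbler_white_centre between 0.0305 and 0.0375 m and horizontal distance between tumbler_yellow_centre and tumbler_blue_centre below 0.005 m and z of tumbler_yellow_centre in the frame of tumbler_blue_centre between 0.0305 and 0.0375 m and horizontal distance between lid_knob and tumbler_yellow_centre below 0.006 m and z of lid_knob in the frame of tumbler_yellow_centre between 0.059 and 0.065 m) or (horizontal distance between tumbler_white_centre and coaster_top below 0.02 m and height (world z) of tumbler_white_centre below 0.056 m and horizontal distance between tumbler_yellow_centre and tumbler_white_centre below 0.005 m and z of tumbler_yellow_centre in the frame of tumbler_white_centre between 0.0305 and 0.0375 m and horizontal distance between tumbler_blue_centre and tumbler_yellow_centre below 0.005 m and z of tumbler_blue_centre in the frame of tumbler_yellow_centre between 0.0305 and 0.0375 m and horizontal distance between lid_knob and tumbler_blue_centre below 0.006 m and z of lid_knob in the frame of tumbler_blue_centre between 0.059 and 0.065 m)) and angle between each of tumbler_white_centre, tumbler_blue_centre, tumbler_yellow_centre, lid_knob's own z axis and vertical below 0.08 rad and linear speed of each of tumbler_white, tumbler_blue, tumbler_yellow, lid below 0.02 m/s); the robot touches nothing.
It fails at once if the mug, lemon or matchbox is moved by more than 30 mm (distance of any of enamel_mug, lemon, matchbox from where it was at the start of the episode above 0.03 m).
It fails at once if a tumbler is knocked over or tipped by more than 0.8 rad (angle between any of tumbler_white_centre, tumbler_blue_centre, tumbler_yellow_centre's own z axis and vertical above 0.8 rad).
It fails at once if a tumbler or the lid is let fall or thrown (faster than 0.8 m/s while nothing touches it) ((linear speed of tumbler_white above 0.8 m/s and not (contact force between anything else and tumbler_white above 0.05 N)) or (linear speed of tumbler_blue above 0.8 m/s and not (contact force between anything else and tumbler_blue above 0.05 N)) or (linear speed of tumbler_yellow above 0.8 m/s and not (contact force between anything else and tumbler_yellow above 0.05 N)) or (linear speed of lid above 0.8 m/s and not (contact force between anything else and lid above 0.05 N))).
It also fails if it takes over 72 s, if anything falls off the work surface, if the arm or the gripper's body presses on something with over 40 N, if the wrist force passes 120 N, or if a joint passes its speed limit or range.

## Working session

There is one attempt and no reset: what is moved stays moved. The work goes in short steps, Python scripts to look and compute and a tool call to move; the robot and the scene stay as the last step left them, time stands still between calls to the robot, and variables do not carry over. Pictures are saved under pics/ and viewed, and the job is handed in when it is done.

Besides the shell and the picture viewer there is one more tool, called after ">>>" by a JSON object that holds its "api" and its "payload", one argument or row to a line. apply_moves: Moves the arm, as the interface text tells. Shift numbers are shares of 0.03 m and turn numbers shares of 0.12 rad, none past 1 either way. Its arguments: {"type":"object","properties":{"translation":{"type":"array"},"roll":{"type":"array"},"jaw":{"type":"number"},"newtons":{"type":"number"}},"required":["translation","roll"]}

```bash
mkdir -p pics; ls
python3 - <<'E'
from rig import *
import cv2,numpy as np
print(get_obs()); print(tcp_to_grasp)
for n in("scene","top"):
    p=get_image(n); print(n,p['fx'],p['fy'],p['cx'],p['cy'],p['k1'],p['extrinsics'].round(3).tolist() if hasattr(p['extrinsics'],'round') else p['extrinsics'])
    cv2.imwrite(f'pics/{n}0.png',p['pixels'][:,:,::-1])
    np.save(f'{n}_d.npy',p['depth'])
E
```

```text
pics
{'time': 0.0, 'joints': array([ 1.25779914,  0.68998947, -0.19449349,  1.56636399,  0.1572828 ,
        0.90250919, -0.21510661]), 'joint_vel': array([-1.48445430e-03, -6.29162958e-05,  1.33013593e-03,  1.41648957e-03,
        3.91198988e-05,  1.64257570e-03, -5.83913728e-05]), 'joint_torque': array([-6.79411260e-04, -5.39609206e+01, -1.26655586e+00, -1.58540136e+01,
        9.14324541e-03,  9.54174553e-03,  4.12986680e-06]), 'eef_pos': array([ 0.21214813, -0.58718704,  0.23047479]), 'ee_rot': array([ 0.57911929, -0.5784371 ,  0.40679182, -0.40564984]), 'force': array([-0.07603126, -0.89103332,  0.86748597]), 'torque': array([-0.0219817 ,  0.0124697 ,  0.04896253]), 'grip_width': 0.08524520676716864}
0.0187
scene 397.41796240050826 397.41796240050826 311.6359296617587 196.90671705766147 -0.07358524794960034 [[0.988, -0.115, 0.101, 0.421], [-0.153, -0.719, 0.678, -0.914], [-0.005, -0.685, -0.728, 0.936], [0.0, 0.0, 0.0, 1.0]]
top 374.7492211819117 374.7492211819117 324.9425633622117 203.66371953618022 -0.044514342385009696 [[-0.003, -0.999, 0.053, 0.455], [-1.0, 0.003, -0.001, -0.123], [0.001, -0.053, -0.999, 1.278], [0.0, 0.0, 0.0, 1.0]]
```

View pics/scene0.png

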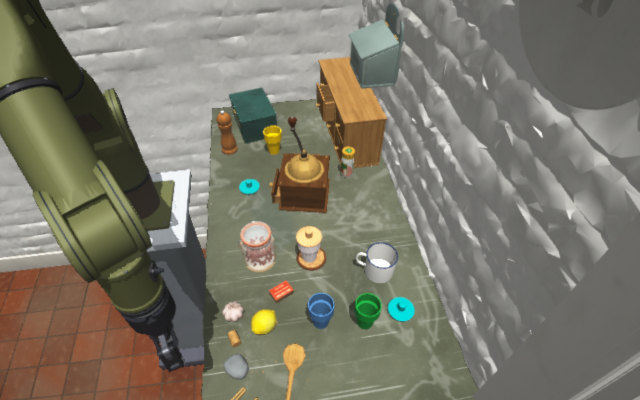

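View pics/top0.png

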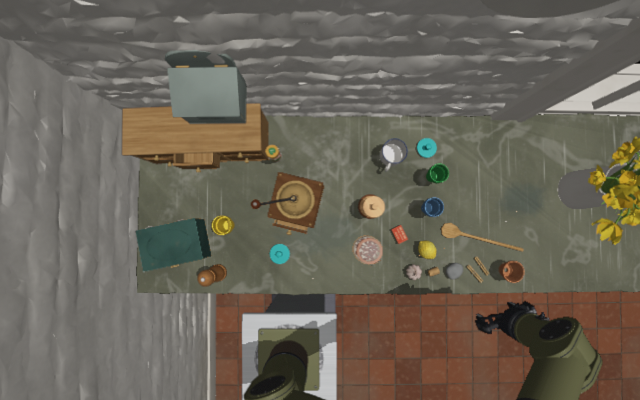

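The scene view shows the lidded white tumbler at about (310,248), the blue one at (320,310), the green decoy at (367,310), teal decoy lids at (250,186) and (401,309), and the yellow tumbler at (272,138). The top view has white at (372,206), blue at (433,207) and yellow at (222,226). Next I'll measure them.

```bash
cat > h.py <<'E'
import numpy as np,cv2
from rig import *
from scipy.optimize import least_squares
def cloud(p):
    K=np.array([[p['fx'],0,p['cx']],[0,p['fy'],p['cy']],[0,0,1]]);v,u=np.mgrid[0:400,0:640]
    n=cv2.undistortPoints(np.stack([u,v],-1).reshape(-1,1,2).astype(float),K,np.array([p['k1'],0,0,0,0.])).reshape(400,640,2)
    d=p['depth'];X=np.dstack([n[...,0]*d,n[...,1]*d,d]);E=np.array(p['extrinsics'])
    W=X@E[:3,:3].T+E[:3,3];W[d==0]=np.nan;return W
def project(p,P):
    E=np.linalg.inv(np.array(p['extrinsics']));c=np.atleast_2d(P)@E[:3,:3].T+E[:3,3]
    s=c[:,:2]/c[:,2:];r=(s**2).sum(1,keepdims=True);s=s*(1+p['k1']*r)
    return s*p['fx']+[p['cx'],p['cy']]
def circ(P):
    f=lambda q:np.hypot(P[:,0]-q[0],P[:,1]-q[1])-q[2]
    r=least_squares(f,[*P[:,:2].mean(0),.03],loss='soft_l1',f_scale=.002);return r.x
E
python3 - <<'E'
from h import *
for n in("scene","top"):
    p=get_image(n);W=cloud(p)
    print(n)
    for t in ["tumbler_white","tumbler_blue","tumbler_yellow","lid","coaster_top","enamel_mug","lemon","matchbox","clear_patch"]:
        try: rs=outline_of(p,t)
        except Exception as e: print(t,e);continue
        for r in rs[:3]:
            P=W[r['mask']];P=P[~np.isnan(P[:,0])]
            if len(P)<5: continue
            z=np.percentile(P[:,2],[2,50,95])
            lo,hi=np.percentile(P,3,axis=0),np.percentile(P,97,axis=0)
            print(t,round(r['score'],2),np.round(r['centre']),r['mask'].sum(),'z',z.round(3),'mid',((lo+hi)/2)[:2].round(3),'ext',(hi-lo).round(3))
E
```

```text
scene
tumbler_white 0.58 [310. 251.] 261 z [0.01  0.066 0.093] mid [ 0.504 -0.296] ext [0.05  0.023 0.083]
tumbler_blue 0.65 [321. 308.] 733 z [0.004 0.061 0.091] mid [ 0.506 -0.472] ext [0.055 0.059 0.085]
tumbler_blue 0.63 [366. 308.] 757 z [0.002 0.061 0.092] mid [ 0.615 -0.491] ext [0.057 0.058 0.086]
tumbler_yellow 0.77 [272. 138.] 361 z [0.011 0.066 0.089] mid [0.449 0.205] ext [0.052 0.062 0.079]
lid 0.93 [401. 310.] 472 z [0.006 0.01  0.033] mid [ 0.712 -0.475] ext [0.057 0.057 0.028]
lid 0.76 [249. 190.] 228 z [0.006 0.011 0.033] mid [0.352 0.029] ext [0.056 0.058 0.027]
lid 0.67 [311. 239.] 390 z [0.1   0.104 0.126] mid [ 0.505 -0.279] ext [0.056 0.057 0.027]
coaster_top 0.72 [314. 263.] 344 z [0.002 0.007 0.01 ] mid [ 0.512 -0.287] ext [0.075 0.058 0.008]
enamel_mug 0.96 [378. 260.] 1155 z [0.002 0.043 0.079] mid [ 0.683 -0.35 ] ext [0.089 0.08  0.077]
lemon 0.6 [264. 322.] 512 z [0.    0.047 0.057] mid [ 0.367 -0.468] ext [0.053 0.047 0.057]
matchbox 0.63 [280. 291.] 280 z [0.005 0.015 0.018] mid [ 0.417 -0.378] ext [0.051 0.042 0.014]
clear_patch it knows: coaster_top, e
[... 612 characters left out ...]
[ 0.51  -0.275] ext [0.057 0.057 0.055]
lid 0.79 [279. 254.] 278 z [0.005 0.009 0.031] mid [0.353 0.031] ext [0.054 0.054 0.028]
lid 0.74 [428. 149.] 296 z [0.004 0.01  0.031] mid [ 0.716 -0.473] ext [0.057 0.058 0.028]
enamel_mug 0.9 [393. 156.] 635 z [-0.002  0.01   0.079] mid [ 0.687 -0.349] ext [0.086 0.077 0.08 ]
lemon 0.72 [427. 253.] 261 z [0.03  0.048 0.058] mid [ 0.37  -0.459] ext [0.052 0.047 0.028]
matchbox 0.46 [399. 236.] 215 z [-0.003  0.015  0.02 ] mid [ 0.419 -0.374] ext [0.054 0.045 0.022]
clear_patch it knows: coaster_top, enamel_mug, lemon, lid, lid_knob, matchbox, tumbler_blue, tumbler_blue_centre, tumbler_white, tumbler_white_centre, tumbler_yellow, tumbler_yellow_centre
```

Run:
```python
from h import *
from scipy.spatial.transform import Rotation as R
o=get_obs();q=o['ee_rot'];print(R.from_quat(q[[1,2,3,0]]).as_matrix().round(3),o['time'])
Ws={}
for n in("scene","top"):
    p=get_image(n);W=cloud(p);Ws[n]=W
    for t,c,z0,z1 in[("blue",(.508,-.471),.086,.1),("yellow",(.45,.205),.086,.1),("green",(.616,-.49),.086,.1),("knob",(.507,-.277),.116,.14),("disc",(.507,-.277),.098,.109)]:
        P=W.reshape(-1,3);P=P[~np.isnan(P[:,0])];P=P[(np.hypot(P[:,0]-c[0],P[:,1]-c[1])<.045)&(P[:,2]>z0)&(P[:,2]<z1)]
        lo,hi=P[:,:2].min(0),P[:,:2].max(0)
        print(n,t,len(P),'mid',((lo+hi)/2).round(4),(hi-lo).round(3),'circ',circ(P).round(4) if t not in('knob','disc') else P.mean(0).round(4))
    P=W.reshape(-1,3);P=P[~np.isnan(P[:,0])]
    m=(np.hypot(P[:,0]-.507,P[:,1]+.277)<.05)&(np.abs(P[:,2]-.007)<.003);print('coaster',circ(P[m]).round(4))
H=np.full((46,90),-1.)
for W in Ws.values():
    P=W.reshape(-1,3);P=P[~np.isnan(P[:,0])];i=((P[:,0]-.2)/.02).astype(int);j=((P[:,1]+.7)/.02).astype(int);ok=(P[:,0]>=.2)&(P[:,1]>=-.7)&(i<46)&(j<90)
    np.maximum.at(H,(i[ok],j[ok]),P[ok,2])
print('rows x .2 step .02; cols y',[round(-.36+.02*k,2) for k in range(42)])
for i in range(2,30): print(round(.2+.02*i,2),' '.join(f'{int(max(0,h)*100):2d}' for h in H[i,17:59]))
```

```text
[[ 0.34  0.    0.94]
 [-0.94 -0.    0.34]
 [ 0.   -1.    0.  ]] 1.0
scene blue 129 mid [ 0.5055 -0.4716] [0.061 0.063] circ [ 0.5057 -0.4721  0.0297]
scene yellow 59 mid [0.4485 0.2031] [0.06  0.068] circ [0.4485 0.204  0.0299]
scene green 126 mid [ 0.6157 -0.4899] [0.062 0.061] circ [ 0.6154 -0.4906  0.0293]
scene knob 47 mid [ 0.5055 -0.2778] [0.017 0.017] circ [ 0.5055 -0.2794  0.1245]
scene disc 365 mid [ 0.5064 -0.2755] [0.067 0.07 ] circ [ 0.506  -0.2799  0.1031]
coaster [ 0.5102 -0.2746  0.0337]
top blue 59 mid [ 0.5081 -0.4699] [0.061 0.062] circ [ 0.5083 -0.4703  0.0297]
top yellow 60 mid [0.4512 0.2048] [0.057 0.062] circ [0.4516 0.205  0.0297]
top green 61 mid [ 0.6173 -0.4892] [0.061 0.061] circ [ 0.6179 -0.4894  0.0298]
top knob 31 mid [ 0.5088 -0.2754] [0.019 0.018] circ [ 0.5087 -0.2748  0.1243]
top disc 315 mid [ 0.5098 -0.2753] [0.063 0.064] circ [ 0.5095 -0.2753  0.1023]
coaster [ 0.5144 -0.2801  0.0386]
rows x .2 step .02; cols y [-0.36, -0.34, -0.32, -0.3, -0.28, -0.26, -0.24, -0.22, -0.2, -0.18, -0.16, -0.14, -0.12, -0.1, -0.08, -0.06, -0.04, -0.02, 0.0, 0.02, 0.
[... 3088 characters left out ...]
0 20 20 20 20 21 20 20 20 20 20 20 20 20 20 20
0.7  1  8  8  0  0  0  0  0  0  0  0  0  0  0  0  0  0  0  0 10 19 40 41 40 41 41 41 41 41 40 40 20 20 20 20 20 20 20 21 20 20 20
0.72  8  8  0  0  0  0  0  0  0  0  0  0  0  0  0  0  0  0  0  0  0 41 41 42 42 41 41 41 41 41 41 20 20 20 20 20 20 20 20 20 20 20
0.74  0  0  0  0  0  0  0  0  0  0  0  0  0  0  0  0  0  0  0  0  0 42 42 42 42 42 42 42 42 42 41 20 20 20 20 21 20 20 20 20 20 20
0.76  0  0  0  0  0  0  0  0  0  0  0  0  0  0  0  0  0  0  0  0  0 43 43 43 43 43 43 43 43 43 42 20 20 20 20 20 21 20 20 21 20 20
0.78  0  0  0  0  0  0  0  0  0  0  0  0  0  0  0  0  0  0  0  0  0 43 44 44 44 44 44 44 43 44 43  0  0  0 20 20 20 20 20 20 20 20
```

>>> {"api": "apply_moves", "payload": {
  "translation": [
    [0,0,0],
    [0,0,0],
    [0,0,0],
    [0,0,0],
    [0,0,0],
    [0,0,0],
    [0,0,0],
    [0,0,0],
    [0,0,0],
    [0,0,0],
    [0,0,0]
  ],
  "roll": [-1,-1,-1,-1,-1,-1,-1,-1,-1,-1,-0.2],
  "jaw": 1,
  "newtons": 25
}}

```text
time: 2.48
eef_pos: [0.2123, -0.5879, 0.2313]
ee_rot: [0.707, -0.707, -0.0, -0.0]
force: [-0.4, 0.3, 0.2]
grip_width: 0.0851
```

>>> {"api": "apply_moves", "payload": {
  "translation": [
    [0.9,0,0.94],
    [0.9,0,0.94],
    [0.9,0,0.94],
    [0.9,0,0.94],
    [0.9,0,0.94],
    [0.9,0,0.94],
    [0.9,0,0.94],
    [0.9,0,0.94],
    [0.9,0,0.94],
    [0.9,0,0.94],
    [0.83,0,0.94],
    [0,0,0],
    [0,0,0]
  ],
  "roll": [0,0,0,0,0,0,0,0,0,0,0,0,0]
}}

```text
time: 4.1
eef_pos: [0.5067, -0.2783, 0.2312]
ee_rot: [-0.707, 0.707, -0.001, 0.0]
force: [0.3, 0.2, -0.0]
grip_width: 0.0853
```

>>> {"api": "apply_moves", "payload": {
  "translation": [
    [0,1,0],
    [0,1,0],
    [0,1,0],
    [0,1,0],
    [0,0.13,0.03],
    [0,0,0]
  ],
  "roll": [0,0,0,0,0,0]
}}

```text
time: 4.85
eef_pos: [0.5072, -0.2775, 0.108]
ee_rot: [-0.707, 0.707, -0.0, 0.001]
force: [0.2, 0.0, 0.3]
grip_width: 0.0854
```

>>> {"api": "apply_moves", "payload": {
  "translation": [
    [0,0,0],
    [0,0,0],
    [0,0,0],
    [0,0,0],
    [0,0,0],
    [0,0,0]
  ],
  "roll": [0,0,0,0,0,0],
  "jaw": 0
}}

```text
time: 5.6
eef_pos: [0.5076, -0.2768, 0.1078]
ee_rot: [-0.707, 0.707, 0.0, 0.0]
force: [-0.6, -0.1, 4.6]
grip_width: 0.0175
```

>>> {"api": "apply_moves", "payload": {
  "translation": [
    [0,-0.1,0],
    [0,-0.3,0],
    [0,-0.6,0],
    [0,-0.6,0],
    [0,-0.4,0],
    [0,0,0]
  ],
  "roll": [0,0,0,0,0,0]
}}

```text
time: 6.35
eef_pos: [0.5079, -0.2769, 0.1683]
ee_rot: [-0.707, 0.707, 0.001, 0.001]
force: [0.4, -0.3, -0.7]
grip_width: 0.0177
```

Run:
```python
from h import *
p=get_image("scene");cv2.imwrite('pics/s1.png',cv2.resize(p['pixels'][150:330,200:440,::-1],None,fx=3,fy=3))
o=get_obs();print(o['force'],o['grip_width'],o['eef_pos'])
```

```text
[ 0.56439447 -0.22663082 -0.40883079] 0.017818696518313696 [ 0.50729621 -0.27680335  0.16752581]
```

View pics/s1.png

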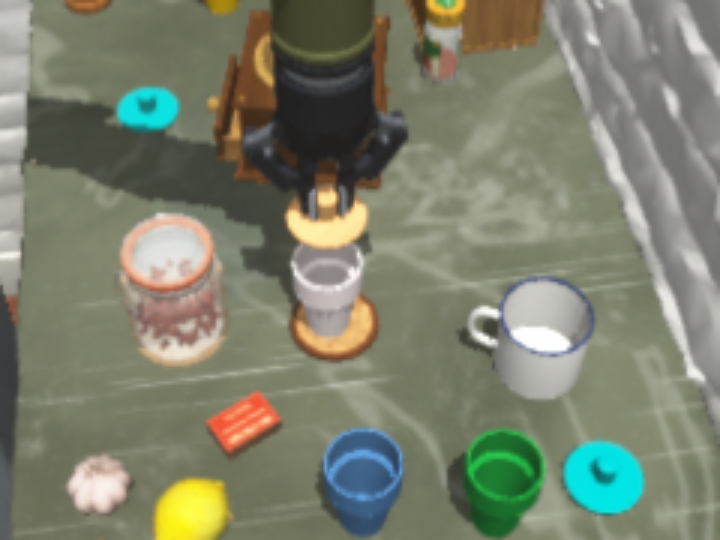

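The lid is in the jaws and level, at crop pixel (325,215). The white cup still stands on the coaster at (328,290). I'll lay the lid at about (0.61,-0.20).

>>> {"api": "apply_moves", "payload": {
  "translation": [
    [0.8,0,0.6],
    [1,0,0.8],
    [1,0.5,0.7],
    [0.62,1,0.47],
    [0,1,0],
    [0,1,0],
    [0,0.8,0],
    [0,0.4,0],
    [0,0.27,0],
    [0,0,0]
  ],
  "roll": [0,0,0,0,0,0,0,0,0,0]
}}

```text
time: 7.65
eef_pos: [0.6099, -0.1996, 0.0182]
ee_rot: [-0.707, 0.707, -0.0, -0.0]
force: [-0.3, 0.4, 0.1]
grip_width: 0.0179
```

>>> {"api": "apply_moves", "payload": {
  "translation": [
    [0,0.06,0],
    [0,0.05,0],
    [0,0,0]
  ],
  "roll": [0,0,0]
}}

```text
time: 8.02
eef_pos: [0.6101, -0.1997, 0.0153]
ee_rot: [-0.707, 0.707, 0.0, 0.0]
force: [-0.4, 0.2, -1.2]
grip_width: 0.0178
```

>>> {"api": "apply_moves", "payload": {
  "translation": [
    [0,0.03,0],
    [0,0.03,0],
    [0,0,0]
  ],
  "roll": [0,0,0]
}}

```text
time: 8.4
eef_pos: [0.6102, -0.1997, 0.0148]
ee_rot: [-0.707, 0.707, 0.0, 0.0]
force: [-3.4, 0.6, 10.5]
grip_width: 0.0181
```

>>> {"api": "apply_moves", "payload": {
  "translation": [
    [0,-0.04,0],
    [0,0,0],
    [0,0,0],
    [0,0,0],
    [0,0,0]
  ],
  "roll": [0,0,0,0,0],
  "jaw": 1
}}

```text
time: 9.02
eef_pos: [0.6099, -0.1996, 0.0142]
ee_rot: [0.707, -0.707, 0.0, 0.0]
force: [-0.1, 0.1, -0.5]
grip_width: 0.0854
```

>>> {"api": "apply_moves", "payload": {
  "translation": [
    [0,-0.6,0],
    [0,-1,0],
    [0,-1,0],
    [-0.2,-1,-0.5],
    [-0.4,-1,-1],
    [-0.4,0,-1],
    [-0.4,0,-1],
    [-0.4,0,-1],
    [-0.4,0,-1],
    [-0.4,0,-1],
    [-0.4,0,-1],
    [-0.4,0,-1],
    [-0.43,0,-0.55],
    [0,0,0]
  ],
  "roll": [0,0,0,0,0,0,0,0,0,0,0,0,0,0]
}}

```text
time: 10.78
eef_pos: [0.4933, -0.4727, 0.1528]
ee_rot: [-0.707, 0.707, -0.001, 0.001]
force: [0.8, 0.8, -0.2]
grip_width: 0.0851
```

>>> {"api": "apply_moves", "payload": {
  "translation": [
    [0,1,0],
    [0,1,0],
    [0,0.9,0],
    [0,0,0]
  ],
  "roll": [0,0,0,0]
}}

```text
time: 11.28
eef_pos: [0.4949, -0.4679, 0.0637]
ee_rot: [0.709, -0.706, -0.0, 0.002]
force: [0.5, -1.2, 0.0]
grip_width: 0.0858
```

I over-travelled in x by 12 mm and will correct before closing.

>>> {"api": "apply_moves", "payload": {
  "translation": [
    [0.2,0,-0.05],
    [0.2,0.15,-0.05],
    [0,0,0]
  ],
  "roll": [0,0,0]
}}

```text
time: 11.65
eef_pos: [0.5083, -0.474, 0.0615]
ee_rot: [-0.707, 0.707, 0.001, 0.0]
force: [-0.9, 0.3, -0.4]
grip_width: 0.0853
```

Run:
```python
from h import *
p=get_image("scene");cv2.imwrite('pics/s2.png',cv2.resize(p['pixels'][220:380,220:440,::-1],None,fx=3,fy=3))
print(get_obs()['eef_pos'])
```

```text
[ 0.50765164 -0.47407847  0.06134639]
```

View pics/s2.png

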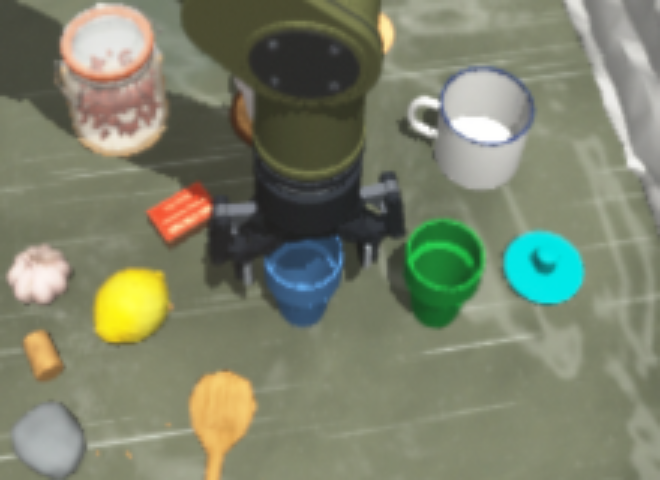

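The jaws straddle the blue cup, which is upright at crop (303,280), clear of the green one.

>>> {"api": "apply_moves", "payload": {
  "translation": [
    [0,0.1,0.1],
    [0,0,0],
    [0,0,0],
    [0,0,0],
    [0,0,0]
  ],
  "roll": [0,0,0,0,0],
  "jaw": 0
}}

```text
time: 12.32
eef_pos: [0.5069, -0.4711, 0.0578]
ee_rot: [0.707, -0.707, 0.0, 0.0]
force: [0.1, 0.6, 1.2]
grip_width: 0.0604
```

>>> {"api": "apply_moves", "payload": {
  "translation": [
    [0,-0.3,0],
    [0,-0.8,0],
    [0,-1,0],
    [0,-1,0],
    [0,-0.9,0],
    [0,0,0]
  ],
  "roll": [0,0,0,0,0,0]
}}

```text
time: 13.08
eef_pos: [0.5087, -0.4721, 0.181]
ee_rot: [-0.706, 0.708, 0.002, 0.002]
force: [0.3, 0.5, -1.7]
grip_width: 0.0607
```

Run:
```python
from h import *
for n in("scene","top"):
    p=get_image(n);W=cloud(p)
    cv2.imwrite(f'pics/{n}3.png',p['pixels'][:,:,::-1])
    P=W.reshape(-1,3);P=P[~np.isnan(P[:,0])]
    c=(.507,-.2775);Q=P[(np.hypot(P[:,0]-c[0],P[:,1]-c[1])<.042)&(P[:,2]>.092)&(P[:,2]<.105)]
    print(n,len(Q),circ(Q).round(4),Q[:,2].max())
    c=(.61,-.2);Q=P[(np.hypot(P[:,0]-c[0],P[:,1]-c[1])<.045)&(P[:,2]>.024)&(P[:,2]<.04)]
    print('knob',len(Q),Q.mean(0).round(4), Q[:,2].max())
print(get_obs()['eef_pos'],get_obs()['force'])
```

```text
scene 31 [ 0.5071 -0.2773  0.0303] 0.10156172861797264<stdin>:9: RuntimeWarning: Mean of empty slice.
  ret = um.true_divide(
Traceback (most recent call last):
ValueError: zero-size array to reduction operation maximum which has no identity
```

View pics/scene3.png

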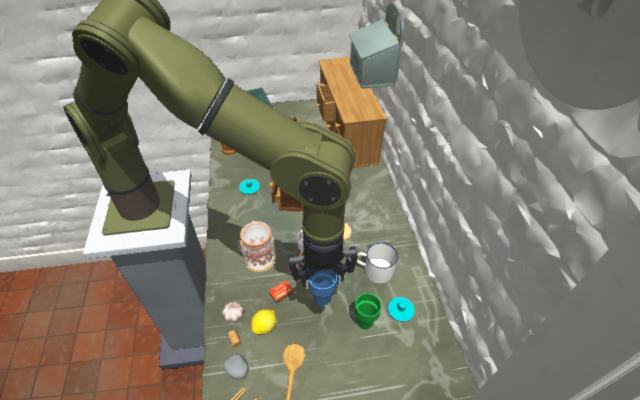

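Blue is held upright at (322,285). The partial rim fit puts the white cup at (0.507,-0.277), which agrees with the earlier estimate. I'll move over it.

>>> {"api": "apply_moves", "payload": {
  "translation": [
    [0,0,0.5],
    [0,0,1],
    [0,0,1],
    [0,0,1],
    [0,0,1],
    [0,0,1],
    [0,0,0.6],
    [0,0,0.35],
    [0,0,0],
    [0,0,0]
  ],
  "roll": [0,0,0,0,0,0,0,0,0,0]
}}

```text
time: 14.38
eef_pos: [0.5068, -0.279, 0.1777]
ee_rot: [-0.707, 0.707, -0.001, 0.001]
force: [-0.5, -0.9, -1.0]
grip_width: 0.0609
```

Run:
```python
from h import *
p=get_image("scene")
cv2.imwrite('pics/s4.png',cv2.resize(p['pixels'][180:310,230:400,::-1],None,fx=4,fy=4))
W=cloud(p);P=W.reshape(-1,3);P=P[~np.isnan(P[:,0])]
c=(.507,-.2775);r=np.hypot(P[:,0]-c[0],P[:,1]-c[1])
for lo,hi in((.065,.098),(.185,.208)):
    Q=P[(r<.042)&(P[:,2]>lo)&(P[:,2]<hi)];print(len(Q),circ(Q).round(4))
print(get_obs()['eef_pos'])
```

```text
219 [ 0.5061 -0.2776  0.0293]
331 [ 0.5057 -0.2803  0.0299]
[ 0.5068446  -0.27900533  0.17773902]
```

View pics/s4.png

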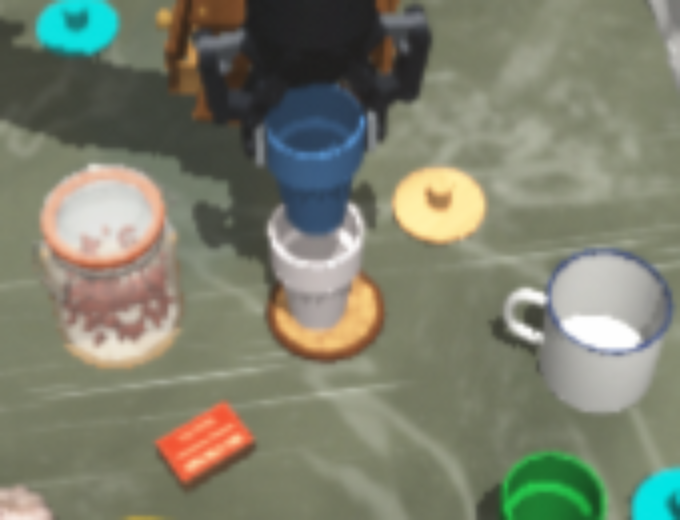

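Blue hangs above the white mouth, and the lid lies flat at crop (438,205). I'll trim y by about 2 mm and lower.

>>> {"api": "apply_moves", "payload": {
  "translation": [
    [0,0.3,0.05],
    [0,0.5,0],
    [0,0.5,0],
    [0,0.5,0],
    [0,0.4,0],
    [0,0.2,0],
    [0,0.1,0],
    [0,0,0]
  ],
  "roll": [0,0,0,0,0,0,0,0]
}}

```text
time: 15.42
eef_pos: [0.5072, -0.2761, 0.103]
ee_rot: [-0.707, 0.707, 0.0, 0.0]
force: [-1.0, -0.5, -0.8]
grip_width: 0.0606
```

>>> {"api": "apply_moves", "payload": {
  "translation": [
    [0,0.05,0],
    [0,0.05,0],
    [0,0.03,0],
    [0,0,0]
  ],
  "roll": [0,0,0,0]
}}

```text
time: 15.92
eef_pos: [0.5074, -0.2762, 0.0995]
ee_rot: [-0.707, 0.707, 0.0, 0.0]
force: [-0.5, 1.0, 4.2]
grip_width: 0.0605
```

>>> {"api": "apply_moves", "payload": {
  "translation": [
    [0,-0.02,0],
    [0,0,0],
    [0,0,0],
    [0,0,0],
    [0,-0.3,0],
    [0,-1,0],
    [0,-1,0],
    [0,-1,0],
    [0,-1,0.3],
    [0,-1,0.8],
    [0,-0.8,1],
    [0,0,1],
    [0,0,0.9],
    [0,0,0],
    [0,0,0]
  ],
  "roll": [0,0,0,0,0,0,0,0,0,0,0,0,0,0,0],
  "jaw": 1
}}

```text
time: 17.8
eef_pos: [0.5069, -0.1572, 0.2828]
ee_rot: [-0.707, 0.708, -0.0, 0.0]
force: [0.3, -0.1, -0.1]
grip_width: 0.0856
```

Run:
```python
from h import *
p=get_image("scene")
cv2.imwrite('pics/s5.png',cv2.resize(p['pixels'][100:310,200:410,::-1],None,fx=2.8,fy=2.8))
W=cloud(p);P=W.reshape(-1,3);P=P[~np.isnan(P[:,0])]
c=(.507,-.2775);r=np.hypot(P[:,0]-c[0],P[:,1]-c[1])
for lo,hi in((.07,.096),(.105,.128)):
    Q=P[(r<.042)&(P[:,2]>lo)&(P[:,2]<hi)];print(len(Q),circ(Q).round(4))
print(np.percentile(P[(r<.035)][:,2],[95,98,100]))
print(get_obs()['eef_pos'])
```

```text
211 [ 0.5059 -0.2807  0.0269]
246 [ 0.5063 -0.2775  0.0296]
[0.1333027  0.13481628 0.13716301]
[ 0.50689418 -0.15755303  0.28266434]
```

View pics/s5.png

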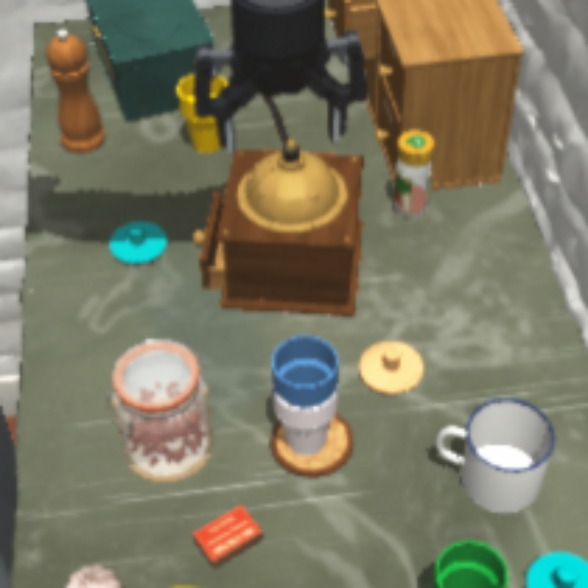

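Blue is seated in white with its rim at 0.1335 m, as expected, and the stack is straight at crop (305,400). Next is yellow.

>>> {"api": "apply_moves", "payload": {
  "translation": [
    [-0.16,0,1],
    [-0.16,0,1],
    [-0.16,0,1],
    [-0.16,0,1],
    [-0.16,0,1],
    [-0.16,0,1],
    [-0.16,0,1],
    [-0.16,0,1],
    [-0.16,0,1],
    [-0.16,0,1],
    [-0.16,0,1],
    [-0.14,0,1],
    [0,0.5,0.06],
    [0,1,0],
    [0,1,0],
    [0,1,0],
    [0,0.5,0],
    [0,0,0],
    [0,0,0]
  ],
  "roll": [0,0,0,0,0,0,0,0,0,0,0,0,0,0,0,0,0,0,0]
}}

```text
time: 20.23
eef_pos: [0.4506, 0.2049, 0.1628]
ee_rot: [-0.707, 0.707, -0.0, 0.001]
force: [-0.6, 0.0, -0.4]
grip_width: 0.0859
```

Run:
```python
from h import *
p=get_image("scene")
cv2.imwrite('pics/s6.png',cv2.resize(p['pixels'][60:220,190:400,::-1],None,fx=3,fy=3))
print(get_obs()['eef_pos'])
```

```text
[0.45068977 0.20523423 0.16304726]
```

View pics/s6.png

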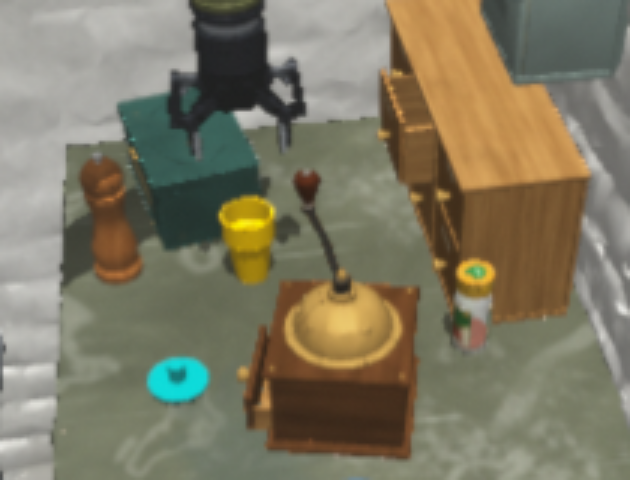

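The gripper is above yellow, which is at crop (248,235), and clear of the box. Descending.

>>> {"api": "apply_moves", "payload": {
  "translation": [
    [0,0.8,0],
    [0,1,0],
    [0,1,0],
    [0,0.5,0],
    [0,0.2,0],
    [0,0,0]
  ],
  "roll": [0,0,0,0,0,0]
}}

```text
time: 21.02
eef_pos: [0.4505, 0.2059, 0.058]
ee_rot: [0.707, -0.707, -0.0, -0.0]
force: [-0.0, -0.6, -0.1]
grip_width: 0.0851
```

>>> {"api": "apply_moves", "payload": {
  "translation": [
    [0,0,0],
    [0,0,0],
    [0,0,0],
    [0,0,0],
    [0,0,0]
  ],
  "roll": [0,0,0,0,0],
  "jaw": 0
}}

```text
time: 21.65
eef_pos: [0.4506, 0.2059, 0.0585]
ee_rot: [0.707, -0.707, -0.0, -0.001]
force: [0.5, -0.4, 5.8]
grip_width: 0.0607
```

>>> {"api": "apply_moves", "payload": {
  "translation": [
    [0,-0.3,0],
    [0,-0.8,0],
    [0,-1,0],
    [0,-1,0],
    [0,-1,0],
    [0,-1,0],
    [0,-1,0],
    [0,-1,-0.5],
    [0,-1,-1],
    [0,-1,-1],
    [0,-0.6,-1],
    [0,0,-1],
    [0,0,0]
  ],
  "roll": [0,0,0,0,0,0,0,0,0,0,0,0,0]
}}

```text
time: 23.28
eef_pos: [0.4494, 0.0677, 0.3489]
ee_rot: [-0.706, 0.708, -0.002, 0.002]
force: [0.7, -0.4, -0.6]
grip_width: 0.0606
```

>>> {"api": "apply_moves", "payload": {
  "translation": [
    [0.16,0,-1],
    [0.16,0,-1],
    [0.16,0,-1],
    [0.16,0,-1],
    [0.16,0,-1],
    [0.16,0,-1],
    [0.16,0,-1],
    [0.16,0,-1],
    [0.16,0.3,-1],
    [0.16,0.8,-1],
    [0.16,1,-1],
    [0.11,1,-0.5],
    [0,0.8,-0.08],
    [0,0.3,0],
    [0,0,0],
    [0,0,0]
  ],
  "roll": [0,0,0,0,0,0,0,0,0,0,0,0,0,0,0,0]
}}

```text
time: 25.28
eef_pos: [0.5071, -0.2763, 0.2238]
ee_rot: [-0.707, 0.707, 0.001, 0.0]
force: [0.3, -0.5, -0.7]
grip_width: 0.0606
```

Run:
```python
from h import *
p=get_image("scene")
cv2.imwrite('pics/s7.png',cv2.resize(p['pixels'][150:310,230:400,::-1],None,fx=3.5,fy=3.5))
W=cloud(p);P=W.reshape(-1,3);P=P[~np.isnan(P[:,0])]
c=(.507,-.2775);r=np.hypot(P[:,0]-c[0],P[:,1]-c[1])
for lo,hi in((.105,.128),(.228,.248)):
    Q=P[(r<.042)&(P[:,2]>lo)&(P[:,2]<hi)];print(len(Q),circ(Q).round(4))
print(get_obs()['eef_pos'])
```

```text
199 [ 0.5064 -0.2776  0.0296]
311 [ 0.5058 -0.2763  0.0299]
[ 0.50701357 -0.27644285  0.22381583]
```

View pics/s7.png

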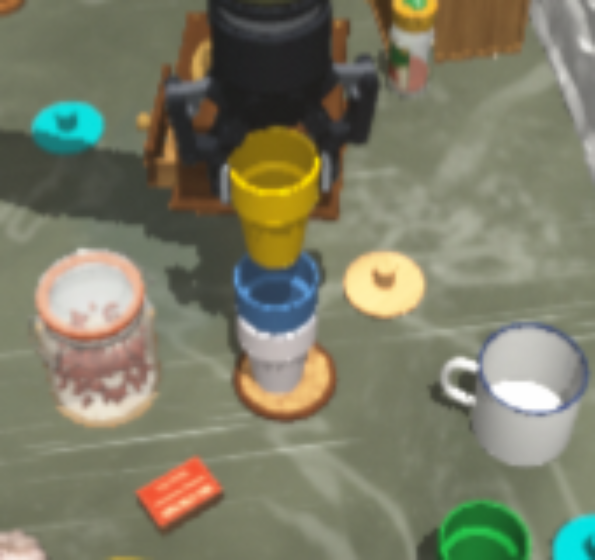

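Yellow hangs over the stack, aligned to about 1 mm. Lowering.

>>> {"api": "apply_moves", "payload": {
  "translation": [
    [0,0.4,-0.04],
    [0,0.6,0],
    [0,0.6,0],
    [0,0.5,0],
    [0,0.4,0],
    [0,0.25,0],
    [0,0.1,0],
    [0,0,0]
  ],
  "roll": [0,0,0,0,0,0,0,0]
}}

```text
time: 26.32
eef_pos: [0.5064, -0.2779, 0.1372]
ee_rot: [-0.707, 0.707, 0.0, 0.0]
force: [0.6, -0.0, -1.4]
grip_width: 0.0608
```

>>> {"api": "apply_moves", "payload": {
  "translation": [
    [0,0.05,0],
    [0,0.05,0],
    [0,0.03,0],
    [0,0,0]
  ],
  "roll": [0,0,0,0]
}}

```text
time: 26.82
eef_pos: [0.5074, -0.2779, 0.1347]
ee_rot: [-0.707, 0.707, 0.001, 0.001]
force: [0.1, 0.8, 8.4]
grip_width: 0.061
```

>>> {"api": "apply_moves", "payload": {
  "translation": [
    [0,-0.03,0],
    [0,0,0],
    [0,0,0],
    [0,0,0],
    [0,-0.3,0],
    [0,-1,0],
    [0,-1,0],
    [0.4,0,0.3],
    [1,0,0.8],
    [1,0,0.8],
    [1,0,0.7],
    [0,0,0],
    [0,0,0]
  ],
  "roll": [0,0,0,0,0,0,0,0,0,0,0,0,0],
  "jaw": 1
}}

```text
time: 28.45
eef_pos: [0.6075, -0.1999, 0.2023]
ee_rot: [-0.707, 0.707, -0.001, -0.001]
force: [0.3, 0.0, 0.8]
grip_width: 0.0853
```

Run:
```python
from h import *
p=get_image("scene")
cv2.imwrite('pics/s8.png',cv2.resize(p['pixels'][150:310,230:400,::-1],None,fx=3.5,fy=3.5))
W=cloud(p);P=W.reshape(-1,3);P=P[~np.isnan(P[:,0])]
c=(.507,-.2775);r=np.hypot(P[:,0]-c[0],P[:,1]-c[1])
for lo,hi in((.072,.096),(.105,.128),(.142,.162),(.162,.175)):
    Q=P[(r<.042)&(P[:,2]>lo)&(P[:,2]<hi)];print(len(Q),circ(Q).round(4))
print(np.percentile(P[(r<.035)][:,2],[95,98,100]))
c=(.61,-.2);Q=P[(np.hypot(P[:,0]-c[0],P[:,1]-c[1])<.05)];
k=Q[(Q[:,2]>.022)&(Q[:,2]<.045)];print('knob',len(k),k.mean(0),k[:,2].max())
k=Q[(Q[:,2]>.004)&(Q[:,2]<.016)];print('disc',len(k),k.min(0),k.max(0))
print(get_obs()['eef_pos'])
```

```text
122 [ 0.5064 -0.2761  0.0308]
181 [ 0.5059 -0.2808  0.0271]
227 [ 0.5063 -0.2774  0.0297]
132 [ 0.5062 -0.2772  0.0294]
[0.63826529 0.64404889 0.65227955]
knob 38 [ 0.60873627 -0.2022456   0.03124006] 0.036388397225482816
disc 292 [ 0.57573521 -0.24801275  0.00413596] [ 0.65202696 -0.15627419  0.01545949]
[ 0.6071309  -0.20066192  0.2024122 ]
```

View pics/s8.png

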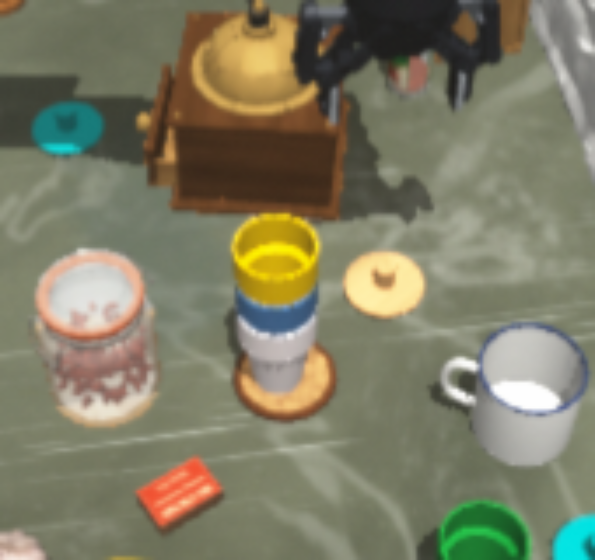

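The stack is straight and seated, with the yellow top at crop (275,250). The lid is flat at (384,285). Fetching the lid.

>>> {"api": "apply_moves", "payload": {
  "translation": [
    [0.08,1,0.02],
    [0,1,0],
    [0,1,0],
    [0,1,0],
    [0,1,0],
    [0,0.8,0],
    [0,0.4,0],
    [0,0,0]
  ],
  "roll": [0,0,0,0,0,0,0,0]
}}

```text
time: 29.5
eef_pos: [0.6097, -0.1999, 0.0166]
ee_rot: [-0.707, 0.707, -0.001, -0.0]
force: [0.2, 0.5, 0.2]
grip_width: 0.085
```

>>> {"api": "apply_moves", "payload": {
  "translation": [
    [0,0,0],
    [0,0,0],
    [0,0,0],
    [0,0,0],
    [0,0,0],
    [0,0,0]
  ],
  "roll": [0,0,0,0,0,0],
  "jaw": 0
}}

```text
time: 30.25
eef_pos: [0.6109, -0.1994, 0.0176]
ee_rot: [-0.707, 0.707, 0.0, 0.0]
force: [-1.1, -0.6, 5.8]
grip_width: 0.0179
```

>>> {"api": "apply_moves", "payload": {
  "translation": [
    [0,-0.2,0],
    [0,-0.7,0],
    [0,-1,0],
    [0,-1,0],
    [0,-1,0],
    [0,-1,0],
    [0,-1,0],
    [0,-1,0],
    [0,-0.3,0],
    [-0.6,0,-0.45],
    [-1,0,-0.75],
    [-1,0,-0.75],
    [-0.6,0,-0.45],
    [-0.25,0,-0.2],
    [0,0,0],
    [0,0,0]
  ],
  "roll": [0,0,0,0,0,0,0,0,0,0,0,0,0,0,0,0]
}}

```text
time: 32.25
eef_pos: [0.5082, -0.2761, 0.2331]
ee_rot: [0.707, -0.707, -0.001, 0.0]
force: [-0.0, -0.1, -0.4]
grip_width: 0.0181
```

Run:
```python
from h import *
p=get_image("scene")
cv2.imwrite('pics/s9.png',cv2.resize(p['pixels'][150:310,230:400,::-1],None,fx=3.5,fy=3.5))
W=cloud(p);P=W.reshape(-1,3);P=P[~np.isnan(P[:,0])]
c=(.507,-.2775);r=np.hypot(P[:,0]-c[0],P[:,1]-c[1])
for lo,hi in((.142,.162),(.162,.172)):
    Q=P[(r<.042)&(P[:,2]>lo)&(P[:,2]<hi)];print(len(Q),circ(Q).round(4))
Q=P[(r<.045)&(P[:,2]>.205)&(P[:,2]<.235)];print(Q.min(0),Q.max(0))
print(get_obs()['eef_pos'])
```

```text
204 [ 0.5063 -0.2775  0.0294]
92 [ 0.5063 -0.2771  0.0295]
[ 0.47444379 -0.30962776  0.22134004] [ 0.54039975 -0.24416731  0.23448948]
[ 0.5081989  -0.27604376  0.23314372]
```

View pics/s9.png

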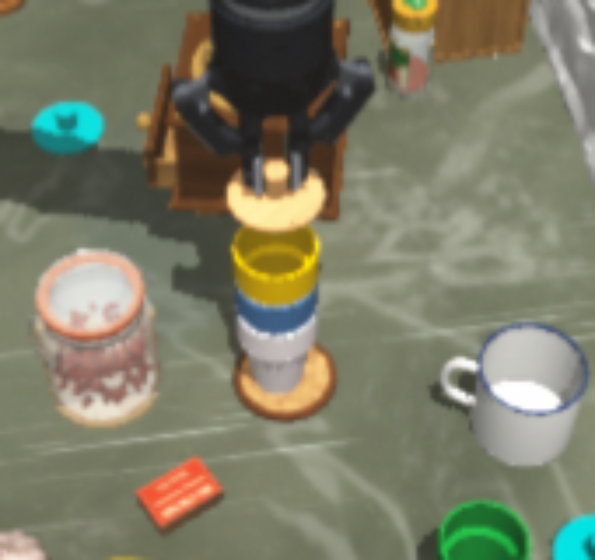

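The lid is level above the yellow mouth, about 1 mm off in each axis. Lowering.

>>> {"api": "apply_moves", "payload": {
  "translation": [
    [-0.04,0.3,-0.03],
    [0,0.5,0],
    [0,0.4,0],
    [0,0.3,0],
    [0,0.15,0],
    [0,0.05,0],
    [0,0,0]
  ],
  "roll": [0,0,0,0,0,0,0]
}}

```text
time: 33.17
eef_pos: [0.506, -0.2783, 0.1823]
ee_rot: [-0.707, 0.707, 0.0, 0.0]
force: [-0.2, -1.0, -0.4]
grip_width: 0.0179
```

>>> {"api": "apply_moves", "payload": {
  "translation": [
    [0,0.05,0],
    [0,0.04,0],
    [0,0,0]
  ],
  "roll": [0,0,0]
}}

```text
time: 33.55
eef_pos: [0.5062, -0.2783, 0.1799]
ee_rot: [-0.707, 0.707, 0.0, 0.0]
force: [-0.9, 0.3, 3.4]
grip_width: 0.0177
```

>>> {"api": "apply_moves", "payload": {
  "translation": [
    [0,0.02,0],
    [0,0,0]
  ],
  "roll": [0,0]
}}

```text
time: 33.8
eef_pos: [0.5064, -0.2784, 0.1797]
ee_rot: [-0.707, 0.707, 0.0, 0.001]
force: [-1.1, -0.1, 6.5]
grip_width: 0.0173
```

>>> {"api": "apply_moves", "payload": {
  "translation": [
    [0,-0.02,0],
    [0,0,0],
    [0,0,0],
    [0,0,0],
    [0,-0.3,0],
    [0,-1,0],
    [0,-1,0],
    [0,-1,0],
    [0,-1,0.5],
    [0,0,1],
    [0,0,1],
    [0,0,1],
    [0,0,1],
    [0,0,0]
  ],
  "roll": [0,0,0,0,0,0,0,0,0,0,0,0,0,0],
  "jaw": 1
}}

```text
time: 35.55
eef_pos: [0.5062, -0.1403, 0.3094]
ee_rot: [0.707, -0.707, -0.002, 0.001]
force: [-0.4, -0.3, 0.6]
grip_width: 0.0849
```

Run:
```python
from h import *
for n in("scene","top"):
    p=get_image(n)
    cv2.imwrite(f'pics/{n}10.png',cv2.resize((p['pixels'][150:310,230:400] if n=="scene" else p['pixels'][120:280,290:460])[...,::-1],None,fx=3.5,fy=3.5))
    W=cloud(p);P=W.reshape(-1,3);P=P[~np.isnan(P[:,0])]
    c=(.507,-.2775);r=np.hypot(P[:,0]-c[0],P[:,1]-c[1])
    if n=="scene":
      for lo,hi in((.072,.096),(.107,.13),(.142,.162)):
        Q=P[(r<.042)&(P[:,2]>lo)&(P[:,2]<hi)];print(len(Q),circ(Q).round(4))
    Q=P[(r<.045)&(P[:,2]>.164)&(P[:,2]<.177)];print(n,'disc',(Q[:,:2].min(0)+Q[:,:2].max(0))/2,np.median(Q[:,2]))
    if len(Q)>9:
      A=np.c_[Q[:,:2]-c,np.ones(len(Q))];print('tilt',np.linalg.lstsq(A[Q[:,2]>.168],Q[Q[:,2]>.168,2],rcond=None)[0].round(3))
    Q=P[(r<.03)&(P[:,2]>.18)&(P[:,2]<.21)];print('knob',Q.mean(0),Q[:,2].max())
print(get_obs()['eef_pos'],get_obs()['time'])
```

```text
123 [ 0.5063 -0.2765  0.0304]
125 [ 0.5065 -0.276   0.0307]
117 [ 0.5062 -0.2766  0.0304]
scene disc [ 0.5051169  -0.27907686] 0.17263725690116977
tilt [-0.007 -0.001  0.173]
knob [ 0.50439528 -0.28175724  0.19178681] 0.19818595486305135
top disc [ 0.50666678 -0.27805094] 0.17170262164696726
tilt [-0.01   0.002  0.172]
knob [ 0.50713197 -0.27683039  0.19425645] 0.2011995721184967
[ 0.50590146 -0.14382958  0.30881982] 35.65
```

View pics/scene10.png

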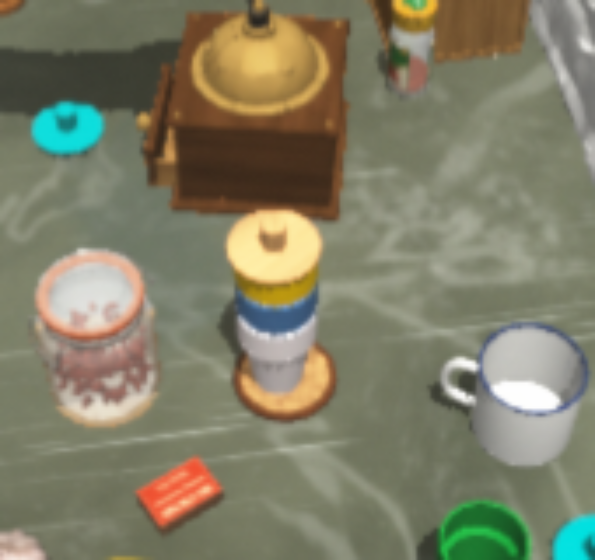

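View pics/top10.png

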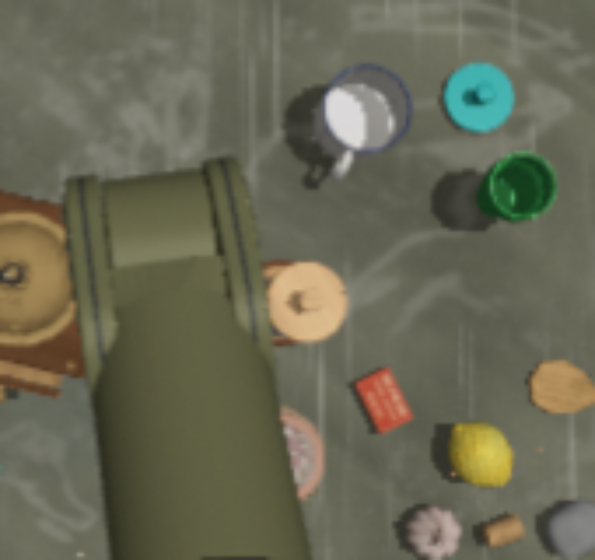

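Both views show the wooden lid flat on yellow, blue and white, at (274,245) in the scene crop and (308,301) in the top crop. The mug, lemon and matchbox haven't moved, and the gripper is clear.

```bash
python3 -c "
from rig import *
print(sign_off())"
```

```text
the job is handed in; nothing more can be done
None
```

The job is handed in at about 35.7 s of the 72 s allowed; no verdict was reported. I laid the wooden lid on the bare worktop, nested blue into white and yellow into blue, put the lid back on yellow and backed the gripper clear.

**Last checks:**
- **Stack:** the three cup axes agree within about 1 mm. Blue's rim measured about 0.133 m when seated (0.1335 is full). I did not measure yellow's height after seating, but it met resistance at the expected height.
- **Lid:** the disc lies about 2 mm off the cup axis. Its top is at about 0.172 m, as expected for a full seat, and its tilt is about 0.01 rad or less.
- **Bystanders:** the mug, lemon and matchbox look undisturbed in the final pictures, which I judged by eye and did not measure.

**Slips and disagreements:**
- On the approach to blue I overshot by 12 mm in x, so a finger may have brushed the cup. I corrected before gripping, and the cup stayed upright.
- The two cameras disagree by about 2–3 mm on absolute positions, within or just over the stated calibration.
- The direct fits of the coaster's centre were rough, because the cup hid most of it. The white cup was never gripped, so its place on the coaster should be as it started.

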